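Close the welding jig's gate on the tube and pin it through fork and eye

ROBOT

A 7-joint arm with a two-finger parallel gripper is mounted at the origin on a cart in front of the work surface, level with it; the furniture and walls round the work are solid. World frame = base frame: x ahead of the robot, y to its left, z up, the work surface at z = 0. Lengths are in m, angles in rad, forces in N, time in s.
With the tool pointing down it reaches from about 0.425 to 0.925 m from the base axis. Payload 6.8 kg.
Tool frame: the origin (TCP) lies midway between the tips of the shut fingers; the grasp point (between the pads) lies 19 mm behind it; z points along the fingers, y is the direction in which the jaws open and shut (so a half turn about z gives the same grasp; the last joint's range is limited). The gripper opens to 85 mm and grips with 20 to 120 N. Pads are 22 mm wide; open, the fingers measure 114 mm over their backs; the gripper's body (76 mm by 85 mm) begins 54 mm behind the grasp point. The pads swing forward as they close: fully open they stand 13 mm farther back than shut.
Start: joints at [1.074, 0.477, 0.022, 1.555, -0.011, 1.109, -0.083], TCP at [0.256, -0.625, 0.231] pointing down, gripper open.
Joint ranges: [-2.96, 2.96], [-0.34, 2.1], [-1.41, 1.46], [0.24, 2.44], [-1.37, 4.51], [0.17, 1.92], [-2.96, 2.96]. Speed limits (rad/s): [2.39, 2.39, 3.14, 3.14, 3.14, 3.14, 3.14].

INTERFACE

Orientations are given as a unit quaternion [w, x, y, z].
In Python, from station import status, eyes, workorder gives the robot as it stands. The module is installed in compiled form; this text tells all that it offers.
- The arm moves only by the shell command python3 -m jog 'ROWS' [FORCE]. ROWS is text: rows parted by semicolons, each of 7 numbers parted by spaces: the shift along the tool's x, y, z in m, then the turn, a rotation vector about the tool's x, y, z in degrees, then the finger opening in m, from 0 to 0.0854. In form: dx dy dz rx ry rz jaw; .... A call has 1 to 5 rows; each row is the pose to reach, as a shift and turn from the pose commanded when the call began, along the tool's axes at that moment; what a row does not reach only later rows make up. A row lasts 1/10 s, in which the tool goes at most 50 mm and 8.59 degrees, less where a joint would pass 70% of its speed; a pose out of reach is approached as far as the arm can. A call with a gripper value outside its range is refused whole. The fingers move at their own pace and stop on an object; FORCE is the grip in N (left out, the last holds). Time passes only in rows, so rows that repeat a pose let the fingers close. It gives the time, the measured TCP pose, the force and the opening at its end, in the units of the state.
- status.get_obs(): the state, without advancing time (a new reading comes with each control period).
- eyes.read_camera(name): name is "scene" or "top"; returns a dict with "image" (420x560x3 uint8, red, green, blue), "intrinsics" (3x3 intrinsics, pixels), "position" and "orientation" of the camera in the world. Camera axes: x right, y up, looking along -z (the intrinsics and any distortion apply to the point x, -y, -z); pixel columns grow to the right and rows downward; lengths in m; the calibration is good to about 2 mm. A picture is of the moment at which its call begins. There is no depth.
- workorder.hand_in(): hands the job in, once; it reports no verdict.
The state is a dict: "t": time; "q": joint angles; "joint_vel": joint speeds; "joint_torque": joint torques, N m; "eef_pos": TCP position; "tool_rot": TCP orientation; "contact_force": force on the tool from outside, world axes, zero at the start; "torque": the same for the moment, N m; "gripper_width": opening from 0.0 (shut) to 1.0 (fully open).
Only numpy, scipy, OpenCV 4.12 (cv2) and the standard library are available. Lean on these libraries where they do the work, as an engineer would, in place of code of your own. Each camera call takes 0.05 s, during which the arm holds its last target.

TASK

Clamp the square tube in the welding jig: swing the jig's hinged gate shut so that its sprung pad pushes the tube hard against the back fence and the eye at the gate's end goes between the two ears of the fork. Then take the gate pin (the thick one with the knob) out of the pin block and ease it down through the upper ear, the eye and the lower ear until its flange sits flat on the fork; the gate springs back a little and the fork is never set quite the same, so feel the pin in and never press it against the jig with more than 40 N. Leave the thin locating pin in the block.

Things in the scene. Friction and masses are not known exactly. Their poses are not given: they have to be found in the camera images.
- jig: Welding jig fixed on the table: dark steel base plate 190 (x) x 320 (y) x 10 mm high, carrying fence, gate and fork. Origin on the table, 10 mm right of the plate's middle; x away from the robot (at yaw 0), y left. Fence: upright plate across the back, front face at x = +55 mm, top 48 mm above the table. Fork front left, gate hinge front right. A fume hood hangs behind it, 0.38 m up.
- fork_nominal (a point): Centre of the upper ear's hole at its top face IF the fork stood mid-slot (62 mm above the table; jig x -20, y +105 mm). The fork is bolted down through slots along the jig's y: its true holes lie up to 12 mm either way along y (x and height are true). No reading shows it: find it by feel (or sight). Bolted fast, it does not give. The flange must land on this face.
- gate_axis (a point): Upright hinge axis of the gate (jig x -20, y -105 mm). Gate = upright flat bar 12 mm thick, 23 to 50 mm above the table, to 168 mm from the axis, then the eye. A sprung rubber-faced pad sticks out on its far side at 105 mm. Fork: two level ears 46 (x) x 56 (y) mm, 8 thick, undersides 34 and 54 mm above the table, web behind; holes 15.5 mm, hardly chamfered, room below to 16 mm.
- gate (a joint): Gate angle, rad: 0 = shut, eye in line with the fork holes; positive = open towards the robot (0.35 to 0.6 at first); stop at -0.008. The hinge is stiff (0.34 Nm) and stays put. The last 4 mm at the pad work against its spring (1.2 N/mm). Let go, the gate springs back until the eye stands about 1 to 3 mm out of line; the pin's nose must wedge it back, some 4 to 12 N of push.
- gate_handle (a point): Middle of the round vertical handle stub on top of the gate bar, 16 mm across, from 50 to 88 mm above the table, 140 mm from the hinge axis. Moves with the gate; its y axis points along the gate from hinge to eye.
- gate_eye (a point): Eye at the gate's end, 210 mm from the hinge axis, 48 mm above the table. Flat plate 10 mm thick, 32 mm wide, round end, with an upright slot 16 mm wide across the gate that runs along it from 21 mm before to 22 mm beyond this point, so that it suits every setting of the fork. Moves with the gate.
- gate_pin: Steel gate pin, 0.16 kg, upright in the pin block at first. Origin at the centre of the flange's underside, z up along the pin. Flange 29 mm across, z 0 to 4 mm; above it a round knob to grip, 20 mm across, z 4 to 40; below it a smooth 14 mm shank to z -36, then a short taper to a flat 10 mm nose at z -42. Shank and fork are smooth (friction about 0.25).
- tube: Loose square steel tube 35 x 35 mm, 85 mm long, lying along the jig's y on its base plate, up to 14 mm short of the fence. Origin at the centre of its underside; against the fence that is at jig x = +37.5 mm. 0.15 to 0.3 kg.
- pin_block: Fixed dark steel block 50 (x) x 100 (y) x 45 mm high, origin at the centre of its underside. The gate pin stands in its hole at y = +26 mm, flange on the block's top; a thin locating pin in the hole at y = -26 mm.
- locating_pin: Thin plain pin, 10 mm across, with a small 15 mm collar and no knob; 20 mm of it stand above the block. Origin at the collar's underside. Not used: stays in the block.
Things that resemble listed ones, but are neither listed nor needed, are in the scene too. Leave any yellow look-alike of the gate_pin alone.

How it is judged:
By the outcome, as a careful person would: the job done as asked, in the order asked, and still so for the second after the job is handed in, with the robot touching nothing.
It also fails if it takes over 58 s, if anything falls off the work surface, if the arm or the gripper's body presses on something with over 40 N, if the wrist force passes 120 N, or if a joint passes its speed limit or range.

## Working session

There is one attempt and no reset: what is moved stays moved. The work goes in short steps, Python scripts to look and compute and a shell command to move; the robot and the scene stay as the last step left them, time stands still between calls to the robot, and variables do not carry over. Pictures are saved under pics/ and viewed, and the job is handed in when it is done.

```bash
mkdir -p pics; ls
python3 - <<'E'
from station import status, eyes
import cv2,numpy as np
np.set_printoptions(precision=4,suppress=True)
o=status.get_obs(); print({k:np.round(v,3) for k,v in o.items()})
for n in("scene","top"):
    c=eyes.read_camera(n); print(n,c["intrinsics"],c["position"],c["orientation"],[k for k in c])
    np.savez(f"{n}0.npz",**{k:v for k,v in c.items() if v is not None})
    cv2.imwrite(f"pics/{n}0.png",c["image"][:,:,::-1])
E
```

```text
pics
{'t': np.float64(0.0), 'q': array([ 1.074,  0.478,  0.022,  1.556, -0.011,  1.109, -0.083]), 'joint_vel': array([-0.001, -0.002,  0.   , -0.   ,  0.002, -0.001,  0.   ]), 'joint_torque': array([ -0.   , -59.644,   1.608, -28.12 ,   0.012,   0.009,   0.   ]), 'eef_pos': array([ 0.256, -0.624,  0.23 ]), 'tool_rot': array([-0.001,  0.981,  0.193, -0.   ]), 'contact_force': array([-0.035,  1.02 , -0.601]), 'torque': array([0.038, 0.011, 0.005]), 'gripper_width': np.float64(0.999)}
scene [[403.9879   0.     279.4965]
 [  0.     403.9879 205.9595]
 [  0.       0.       1.    ]] [ 0.0188 -0.6232  0.4194] [ 0.7867  0.5089 -0.1984 -0.2876] ['image', 'intrinsics', 'position', 'orientation']
top [[466.8278   0.     286.1205]
 [  0.     466.8278 201.7605]
 [  0.       0.       1.    ]] [ 0.4658 -0.0331  1.022 ] [-0.7006 -0.0281  0.0359  0.7121] ['image', 'intrinsics', 'position', 'orientation']
```

View pics/scene0.png

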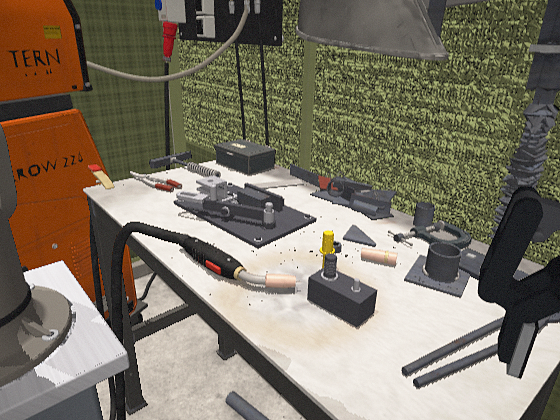

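View pics/top0.png

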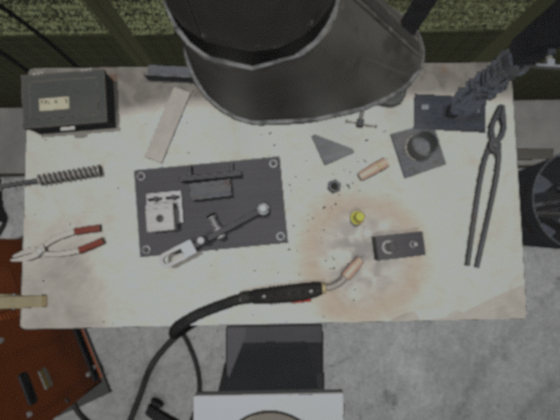

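```bash
cat > h.py <<'E'
import numpy as np,cv2
from scipy.spatial.transform import Rotation as R
np.set_printoptions(precision=4,suppress=True)
def load(f):
    return dict(np.load(f))
def rot(c): return R.from_quat(np.roll(c["orientation"],-1)).as_matrix()
def proj(c,P):
    p=(np.atleast_2d(P)-c["position"])@rot(c); K=c["intrinsics"]
    x=p[:,0]/-p[:,2]; y=-p[:,1]/-p[:,2]
    return np.c_[K[0,0]*x+K[0,2],K[1,1]*y+K[1,2]]
def ray(c,u,v):
    K=c["intrinsics"]; d=np.array([(u-K[0,2])/K[0,0],-(v-K[1,2])/K[1,1],-1.])
    return c["position"],rot(c)@d
def onz(c,u,v,z):
    p,d=ray(c,u,v); return p+d*(z-p[2])/d[2]
def crop(c,x0,y0,x1,y1,f,out):
    cv2.imwrite(out,cv2.resize(c["image"][y0:y1,x0:x1,::-1],None,fx=f,fy=f,interpolation=cv2.INTER_CUBIC))
def shot(n,tag):
    from station import eyes
    c=eyes.read_camera(n); np.savez(f"{n}{tag}.npz",**c); return c
def st():
    from station import status
    o=status.get_obs(); 
    print("t",round(float(o["t"]),2),"p",np.round(o["eef_pos"],4),"F",np.round(o["contact_force"],1),"w",round(float(o["gripper_width"])*85,1),"eul",R.from_quat(np.roll(o["tool_rot"],-1)).as_matrix().round(3).tolist())
E
python3 - <<'E'
from h import *
t=load("top0.npz"); s=load("scene0.npz")
crop(t,120,145,300,275,4,"pics/t_jig.png"); crop(t,340,200,440,270,6,"pics/t_blk.png")
crop(s,165,165,325,255,5,"pics/s_jig.png"); crop(s,290,220,390,330,5,"pics/s_blk.png")
E
```

```text
(no output)
```

View pics/t_jig.png

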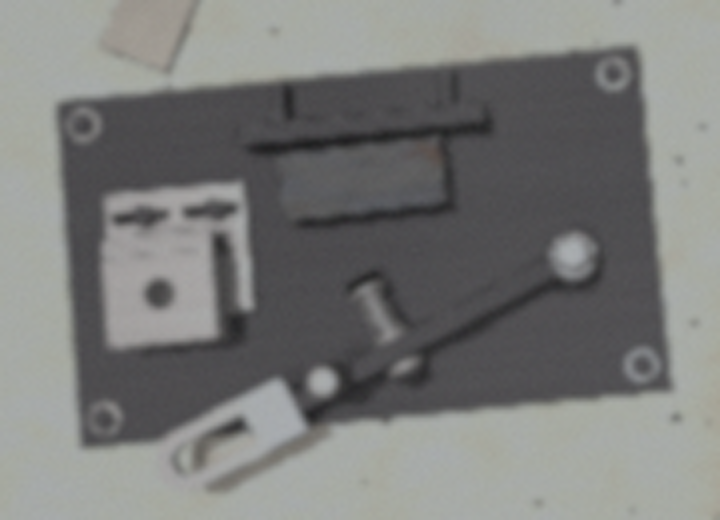

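View pics/t_blk.png

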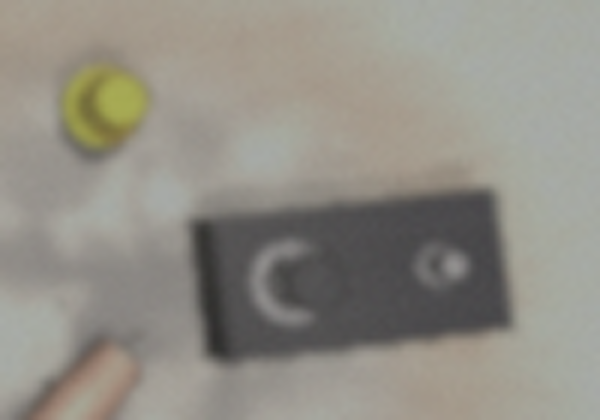

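View pics/s_jig.png

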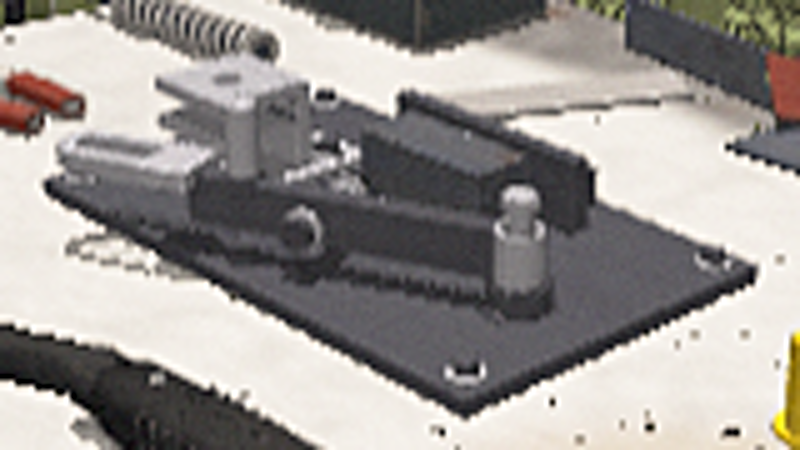

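View pics/s_blk.png

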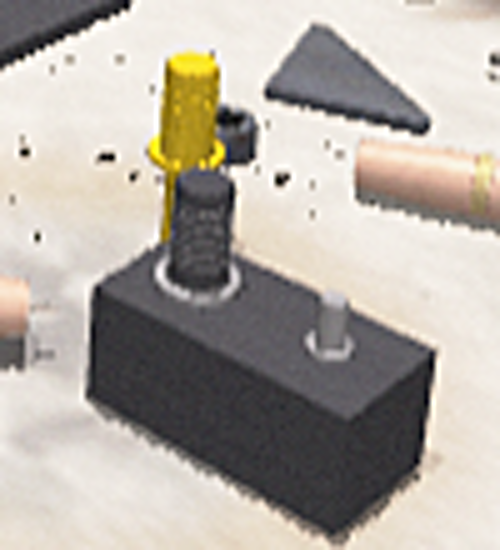

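```bash
cat > m.py <<'E'
from h import *
from scipy.optimize import least_squares
t=load("top0.npz"); s=load("scene0.npz")
def fit2(model,world):
    def res(p):
        c,si=np.cos(p[2]),np.sin(p[2]); return ((model@np.array([[c,si],[-si,c]])+p[:2])-world).ravel()
    r=least_squares(res,[*world.mean(0),0]); return r.x,r.fun.reshape(-1,2)
# plate mask
g=cv2.cvtColor(t["image"],cv2.COLOR_RGB2GRAY)
cr=np.array([(58,103),(637,47),(670,388),(82,446)])/4+[120,145]-0.5+0.125
M=np.array([[95,170],[95,-150],[-95,-150],[-95,170]])/1e3
W=np.array([onz(t,u,v,.01)[:2] for u,v in cr])
jp,r=fit2(M,W); print("jig",jp,np.degrees(jp[2]),r*1e3)
def jl(P): # world->jig
    d=np.asarray(P)[:2]-jp[:2]; c,si=np.cos(jp[2]),np.sin(jp[2]); return np.array([c*d[0]+si*d[1],-si*d[0]+c*d[1]])
def jw(x,y):
    c,si=np.cos(jp[2]),np.sin(jp[2]); return np.array([c*x-si*y,si*x+c*y])+jp[:2]
q=lambda x,y:(x/4+120-.375,y/4+145-.375)
h=onz(t,*q(159,293),.062); print("fork hole",h,jl(h))
h=onz(t,*q(572,252),.065);print("hinge?",h,jl(h), "axis",jw(-.02,-.105))
h=onz(t,*q(323,380),.088);d=jl(h)-[-.02,-.105];print("handle",h,jl(h),np.hypot(*d),np.arctan2(-d[0],d[1]))
for x,y in[(227,78)]: 
    h=onz(s,x/5+165-.4,y/5+165-.4,.062);print("fork hole scene",h,jl(h))
# block
b=lambda x,y:(x/6+340-.42,y/6+200-.42)
h=onz(t,*b(318,287),.045+.04);print("pin knob top",h)
h=onz(t,*b(296,283),.045+.004);print("flange",h)
h=onz(t,*b(456,267),.065);print("loc",h)
k=lambda x,y:(x/5+290-.4,y/5+220-.4)
print("scene knob",onz(s,*k(205,184),.085),"flange",onz(s,*k(198,278),.047),"loc top",onz(s,*k(334,297),.065))
W=np.array([onz(t,*b(*p),.045)[:2] for p in[(213,218),(494,190),(511,325),(228,356)]])
print("block",fit2(np.array([[25,50],[25,-50],[-25,-50],[-25,50]])/1e3,W))
E
python3 m.py
```

```text
jig [0.5522 0.1099 0.0817] 4.682391904637249 [[ 1.4994  1.4954]
 [ 1.3317 -1.0596]
 [-1.2343 -1.6083]
 [-1.5968  1.1725]]
fork hole [0.5236 0.2163 0.062 ] [-0.0197  0.1084]
hinge? [0.5411 0.0041 0.065 ] [-0.0196 -0.1045] axis [0.5408 0.0036]
handle [0.4774 0.1278 0.088 ] [-0.073  0.024] 0.13946633359424465 0.39018083540562876
fork hole scene [0.5225 0.2176 0.062 ] [-0.0208  0.1098]
pin knob top [ 0.4555 -0.2558  0.085 ]
flange [ 0.4566 -0.2568  0.049 ]
loc [ 0.4613 -0.308   0.065 ]
scene knob [ 0.4533 -0.2568  0.085 ] flange [ 0.4562 -0.2547  0.047 ] loc top [ 0.4601 -0.3065  0.065 ]
block (array([ 0.46  , -0.2807,  0.0851]), array([[ 0.001 ,  0.0007],
       [ 0.0014, -0.0002],
       [-0.0015, -0.0006],
       [-0.0009,  0.0001]]))
```

```bash
cat >> h.py <<'E'
def plan(*wps):
    """wps: (x,y,z,yawdeg of tool x); prints tool-frame rows from measured pose"""
    from station import status
    o=status.get_obs(); Rc=R.from_quat(np.roll(o["tool_rot"],-1))
    for x,y,z,yaw in wps:
        Rt=R.from_euler("ZX",[yaw,180],degrees=True)
        d=Rc.inv().apply(np.array([x,y,z])-o["eef_pos"]); rv=(Rc.inv()*Rt).as_rotvec(degrees=True)
        print("shift",np.round(d,4),"rv",np.round(rv,2))
E
python3 - <<'E'
from h import *
st(); plan((.50,-.2,.2,65),(.477,.128,.13,105)); t=load("top0.npz");print(onz(t,357,217,.085))
E
```

```text
t 0.1 p [ 0.2557 -0.6241  0.2304] F [-0.   0.2  0.2] w 85.1 eul [[0.925, 0.379, -0.001], [0.379, -0.925, 0.001], [-0.0, -0.002, -1.0]]
shift [ 0.3869 -0.2998  0.0309] rv [ -0.09  -0.03 -42.72]
shift [ 0.49   -0.6119  0.1014] rv [ -0.08  -0.06 -82.72]
[ 0.5176 -0.1863  0.085 ]
```

```bash
python3 -m jog '0.1 -0.06 0.006 0 0 -8.5 0.03; 0.16 -0.11 0.012 0 0 -17 0.03; 0.22 -0.16 0.018 0 0 -25 0.03; 0.28 -0.21 0.024 0 0 -34 0.03; 0.33 -0.25 0.03 0 0 -42 0.03' 40; python3 -c "
from h import *
st(); plan((.50,-.1,.18,85),(.477,.128,.13,105))"
```

```text
t: 0.6
eef_pos: [0.3865, -0.4102, 0.214]
tool_rot: [-0.0, 0.845, 0.535, -0.0]
contact_force: [0.7, -0.5, 0.0]
gripper_width: 0.352
t 0.6 p [ 0.3865 -0.4102  0.214 ] F [ 0.7 -0.5  0. ] w 29.9 eul [[0.429, 0.904, -0.0], [0.904, -0.429, 0.0], [-0.0, -0.0, -1.0]]
shift [ 0.3289 -0.0304  0.034 ] rv [ -0.02  -0.   -20.37]
shift [ 0.5251 -0.1488  0.0841] rv [ -0.02  -0.   -40.37]
```

```bash
python3 -m jog '0.05 -0.003 0.008 0 0 -8 0.03; 0.1 -0.006 0.015 0 0 -15 0.03; 0.15 -0.01 0.02 0 0 -20 0.03; 0.2 -0.014 0.025 0 0 -20 0.03; 0.25 -0.02 0.03 0 0 -20 0.03'; python3 -c "
from h import *
st(); plan((.477,.128,.13,105),(.4774,.128,.056,105))"
```

```text
t: 1.1
eef_pos: [0.4758, -0.179, 0.1843]
tool_rot: [-0.0, 0.742, 0.671, -0.0]
contact_force: [0.3, -0.3, -0.8]
gripper_width: 0.349
t 1.1 p [ 0.4758 -0.179   0.1843] F [ 0.3 -0.3 -0.8] w 29.7 eul [[0.1, 0.995, -0.0], [0.995, -0.1, -0.0], [-0.0, -0.0, -1.0]]
shift [ 0.3056 -0.0295  0.0543] rv [ -0.     0.   -20.74]
shift [ 0.3057 -0.0291  0.1283] rv [ -0.     0.   -20.74]
```

```bash
python3 -m jog '0.05 -0.005 0.0 0 0 -5 0.03; 0.1 -0.01 0.0 0 0 -10 0.03; 0.15 -0.015 0.01 0 0 -15 0.03; 0.2 -0.02 0.02 0 0 -20.7 0.03; 0.25 -0.024 0.03 0 0 -20.7 0.03'; python3 -m jog '0 0 0 0 0 0 0.03'; python3 -c "
from h import *
st(); plan((.477,.128,.12,105),(.4774,.128,.056,105))"
```

```text
t: 1.6
eef_pos: [0.4761, 0.0679, 0.1551]
tool_rot: [0.0, 0.608, 0.794, -0.0]
contact_force: [1.2, -0.2, -0.2]
gripper_width: 0.349
t: 1.7
eef_pos: [0.4753, 0.074, 0.1549]
tool_rot: [-0.001, 0.605, 0.797, 0.001]
contact_force: [0.6, -1.3, 0.8]
gripper_width: 0.349
t 1.7 p [0.4753 0.074  0.1549] F [ 0.6 -1.3  0.8] w 29.7 eul [[-0.269, 0.963, -0.001], [0.963, 0.269, 0.004], [0.004, 0.0, -1.0]]
shift [0.0515 0.0161 0.0351] rv [ 0.01 -0.22  0.61]
shift [0.0511 0.0165 0.0991] rv [ 0.01 -0.22  0.61]
```

```bash
python3 -m jog '0.04 0.012 0.02 0 0 0.6 0.036; 0.0513 0.0163 0.04 0 0 0.6 0.036; 0.0513 0.0163 0.045 0 0 0.6 0.036'
python3 - <<'E'
from h import *
st(); plan((.4774,.128,.056,105))
c=shot("top","1"); crop(c,120,145,300,275,4,"pics/t1.png")
E
```

```text
t: 2.0
eef_pos: [0.4777, 0.1216, 0.1087]
tool_rot: [-0.001, 0.612, 0.791, -0.001]
contact_force: [-0.9, -0.1, 0.2]
gripper_width: 0.42
t 2.0 p [0.4777 0.1216 0.1087] F [-0.9 -0.1  0.2] w 35.7 eul [[-0.252, 0.968, -0.003], [0.968, 0.252, 0.0], [0.001, -0.003, -1.0]]
shift [0.0062 0.0015 0.0527] rv [-0.16 -0.06 -0.42]
```

View pics/t1.png

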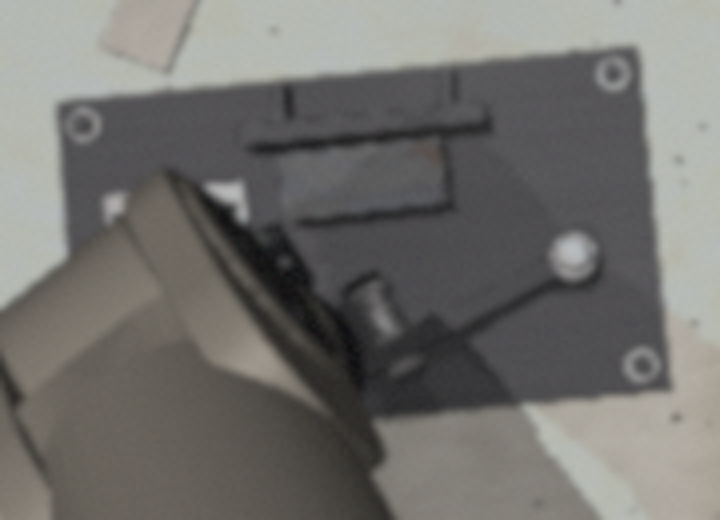

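```bash
python3 -m jog '0.004 0.001 0.02 0 0 0 0.036; 0.004 0.001 0.035 0 0 0 0.036; 0.004 0.001 0.045 0 0 0 0.036; 0.004 0.001 0.048 0 0 0 0.036'
python3 - <<'E'
from h import *
st(); plan((.4774,.128,.058,105))
c=shot("scene","1"); crop(c,165,145,325,255,5,"pics/s1.png")
E
```

```text
t: 2.45
eef_pos: [0.4788, 0.1227, 0.0619]
tool_rot: [-0.0, 0.614, 0.79, -0.001]
contact_force: [-0.8, 0.1, -0.7]
gripper_width: 0.419
t 2.45 p [0.4788 0.1227 0.0619] F [-0.8  0.1 -0.7] w 35.6 eul [[-0.247, 0.969, -0.001], [0.969, 0.247, -0.001], [-0.001, -0.001, -1.0]]
shift [ 0.0055 -0.      0.0039] rv [-0.08  0.04 -0.72]
```

View pics/s1.png

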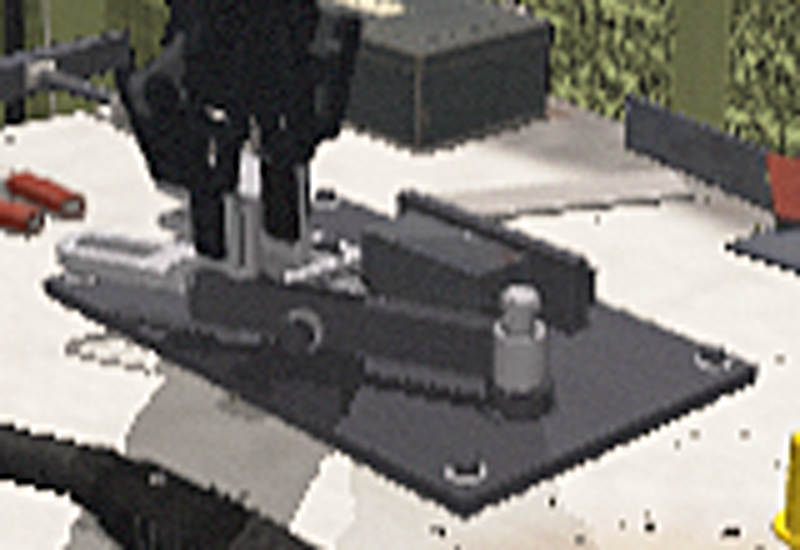

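```bash
python3 -m jog '0.005 0 0.002 0 0 0 0.03; 0.005 0 0.002 0 0 0 0.01; 0.005 0 0.002 0 0 0 0.01; 0.005 0 0.002 0 0 0 0.01' 20
python3 - <<'E'
from h import *
st()
E
sed -i '/^h=onz(t,\*b(318/,$d' m.py
python3 - <<'E'
from h import *
import m
from station import status
p=status.get_obs()["eef_pos"]
d=m.jl(p)-[-.02,-.105]; print("jig-frame from axis",d,np.hypot(*d),np.arctan2(-d[0],d[1]))
for th in(.3,.2,.1,.05,.02,0,-.008):
    w=m.jw(-.02-.14*np.sin(th),-.105+.14*np.cos(th)); plan((*w,p[2],105)); print(th,w)
E
```

```text
t: 2.9
eef_pos: [0.4778, 0.1297, 0.061]
tool_rot: [0.0, 0.613, 0.79, 0.0]
contact_force: [-2.2, 2.3, 3.3]
gripper_width: 0.175
t 2.9 p [0.4778 0.1297 0.061 ] F [-2.2  2.3  3.3] w 14.9 eul [[-0.249, 0.969, 0.001], [0.969, 0.249, 0.001], [0.0, 0.001, -1.0]]
jig [0.5522 0.1099 0.0817] 4.682391904637249 [[ 1.4994  1.4954]
 [ 1.3317 -1.0596]
 [-1.2343 -1.6083]
 [-1.5968  1.1725]]
fork hole [0.5236 0.2163 0.062 ] [-0.0197  0.1084]
hinge? [0.5411 0.0041 0.065 ] [-0.0196 -0.1045] axis [0.5408 0.0036]
handle [0.4774 0.1278 0.088 ] [-0.073  0.024] 0.13946633359424465 0.39018083540562876
fork hole scene [0.5225 0.2176 0.062 ] [-0.0208  0.1098]
jig-frame from axis [-0.0525  0.1309] 0.14102722239199572 0.38160528505985103
shift [0.0009 0.0115 0.    ] rv [ 0.04 -0.03 -0.59]
0.3 [0.4887 0.1335]
shift [0.0021 0.0254 0.    ] rv [ 0.04 -0.03 -0.59]
0.2 [0.5019 0.1381]
shift [0.0018 0.0394 0.    ] rv [ 0.04 -0.03 -0.59]
0.1 [0.5155 0.1413]
shift [0.0011 0.0464 0.    ] rv [ 0.04 -0.03 -0.59]
0.05 [0.5224 0.1424]
shift [0.0006 0.0505 0.    ] rv [ 0.04 -0.03 -0.59]
0.02 [0.5266 0.1429]
shift [0.0001 0.0533 0.    ] rv [ 0.04 -0.03 -0.59]
0 [0.5294 0.1431]
shift [-0.0001  0.0544  0.    ] rv [ 0.04 -0.03 -0.59]
-0.008 [0.5305 0.1432]
```

```bash
python3 -m jog '0.001 0.0115 0 0 0 0 0.01; 0.002 0.022 0 0 0 0 0.01; 0.002 0.03 0 0 0 0 0.01; 0.002 0.036 0 0 0 0 0.01;0.002 0.04 0 0 0 0 0.01'; python3 -c "
from h import *
st()"
```

```text
t: 3.4
eef_pos: [0.5166, 0.1409, 0.0607]
tool_rot: [0.0, 0.613, 0.79, -0.0]
contact_force: [-4.9, -0.7, 7.2]
gripper_width: 0.18
t 3.4 p [0.5166 0.1409 0.0607] F [-4.9 -0.7  7.2] w 15.3 eul [[-0.248, 0.969, 0.0], [0.969, 0.248, -0.0], [-0.0, 0.0, -1.0]]
```

```bash
python3 -m jog '-0.0005 0.005 0 0 0 0 0.01; -0.001 0.008 0 0 0 0 0.01; -0.001 0.01 0 0 0 0 0.01'; python3 -m jog '0 0.001 0 0 0 0 0.01; -0.0005 0.002 0 0 0 0 0.01; -0.0005 0.003 0 0 0 0 0.01'
```

```text
t: 3.7
eef_pos: [0.5257, 0.1423, 0.0606]
tool_rot: [-0.0, 0.613, 0.79, -0.001]
contact_force: [-5.8, -0.6, 7.8]
gripper_width: 0.179
t: 4.0
eef_pos: [0.5281, 0.1426, 0.0606]
tool_rot: [-0.0, 0.613, 0.79, -0.001]
contact_force: [-6.9, 1.0, 8.9]
gripper_width: 0.174
```

```bash
python3 -m jog '0 0.001 0 0 0 0 0.01; 0 0.002 0 0 0 0 0.01; 0 0.002 0 0 0 0 0.01';python3 -m jog '0 0.001 0 0 0 0 0.01; 0 0.0015 0 0 0 0 0.01; 0 0.0015 0 0 0 0 0.01'
```

```text
t: 4.3
eef_pos: [0.5298, 0.1427, 0.0605]
tool_rot: [-0.001, 0.613, 0.79, -0.001]
contact_force: [-7.7, 0.5, 9.4]
gripper_width: 0.179
t: 4.6
eef_pos: [0.5305, 0.1428, 0.0605]
tool_rot: [-0.001, 0.613, 0.79, -0.002]
contact_force: [-9.4, -1.9, 11.3]
gripper_width: 0.172
```

```bash
python3 -m jog '0 0.001 0 0 0 0 0.01; 0 0.002 0 0 0 0 0.01; 0 0.002 0 0 0 0 0.01';python3 -m jog '0 0.001 0 0 0 0 0.01; 0 0.002 0 0 0 0 0.01; 0 0.002 0 0 0 0 0.01'
```

```text
t: 4.9
eef_pos: [0.5305, 0.1429, 0.0604]
tool_rot: [-0.002, 0.613, 0.79, -0.004]
contact_force: [-15.3, -2.7, 20.0]
gripper_width: 0.177
t: 5.2
eef_pos: [0.5306, 0.1428, 0.0601]
tool_rot: [-0.002, 0.613, 0.79, -0.006]
contact_force: [-20.3, -3.5, 22.3]
gripper_width: 0.179
```

```bash
python3 -m jog '0 -0.003 0 0 0 0 0.01; 0 -0.004 0 0 0 0 0.036; 0 -0.004 0 0 0 0 0.036; 0 -0.004 -0.03 0 0 0 0.036; 0 -0.004 -0.07 0 0 0 0.036'
python3 - <<'E'
from h import *
st(); plan((.48,.0,.16,105),(.457,-.256,.14,95))
E
```

```text
t: 5.7
eef_pos: [0.5318, 0.1426, 0.1295]
tool_rot: [-0.001, 0.613, 0.79, -0.001]
contact_force: [0.8, -0.7, 0.7]
gripper_width: 0.423
t 5.7 p [0.5318 0.1426 0.1295] F [ 0.8 -0.7  0.7] w 36.0 eul [[-0.248, 0.969, -0.003], [0.969, 0.248, -0.001], [0.0, -0.004, -1.0]]
shift [-0.1253 -0.0857 -0.0302] rv [-0.21 -0.   -0.65]
shift [-0.3677 -0.1713 -0.0099] rv [-0.21  0.01  9.35]
```

```bash
python3 -m jog '-0.05 -0.025 -0.02 0 0 2 0.042; -0.1 -0.05 -0.02 0 0 4 0.042; -0.15 -0.075 -0.02 0 0 6 0.042; -0.2 -0.1 -0.02 0 0 8 0.042; -0.24 -0.12 -0.02 0 0 9.3 0.042'
python3 - <<'E'
from h import *
st(); plan((.4568,-.2555,.13,95))
c=shot("top","2"); crop(c,120,145,300,275,4,"pics/t2.png")
E
```

```text
t: 6.2
eef_pos: [0.4804, -0.1004, 0.1508]
tool_rot: [0.001, 0.676, 0.737, 0.0]
contact_force: [1.1, 0.1, -0.4]
gripper_width: 0.493
t 6.2 p [ 0.4804 -0.1004  0.1508] F [ 1.1  0.1 -0.4] w 41.9 eul [[-0.087, 0.996, 0.002], [0.996, 0.087, -0.001], [-0.001, 0.002, -1.0]]
shift [-0.1524 -0.037   0.0209] rv [ 0.1   0.04 -0.02]
```

View pics/t2.png

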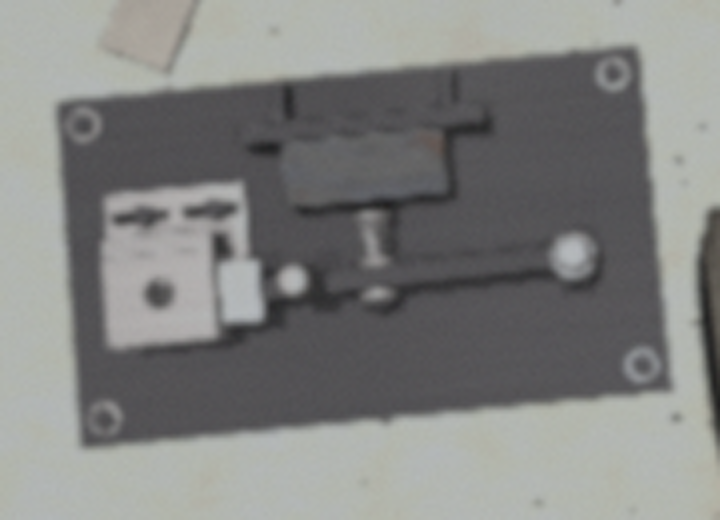

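```bash
python3 - <<'E' | tail -n +12
from h import *
import m
for n in("top0","top2","scene0"):
    c=load(n+".npz"); g=cv2.cvtColor(c["image"],cv2.COLOR_RGB2GRAY).astype(float)
    u,v=(159.4,217.9) if n[0]=="t" else (210,180.2)
    b=6 if n[0]=="t" else 4
    u0,v0=int(round(u))-b-1,int(round(v))-b
    P=g[v0:v0+2*b+1,u0:u0+2*b+1] if n[0]=="t" else g[v0+1:v0+2*b,u0:u0+2*b+1]
    print(n,"\n",P.astype(int))
    bg=np.percentile(P,75); w=np.clip(bg-12-P,0,None); 
    lab=cv2.connectedComponents((w>0).astype(np.uint8))[1]; k=lab[P.shape[0]//2,P.shape[1]//2]
    w*=lab==k
    yy,xx=np.mgrid[:P.shape[0],:P.shape[1]]
    uu=u0+(w*xx).sum()/w.sum(); vv=(v0+(n[0]!="t"))+(w*yy).sum()/w.sum()
    h=onz(c,uu,vv,.062); print(uu,vv,h,m.jl(h))
h=onz(load("top2.npz"),291/4+120-.375,281/4+145-.375,.088);print("handle",h,m.jl(h))
E
```

```text
[163 162 164 164 159 150 138 130 132 141 150 158 163]
 [162 162 163 158 147 127 108  97  99 111 132 151 162]
 [162 162 161 151 132 104  80  75  75  89 113 138 156]
 [161 161 157 144 115  84  71  71  73  83  99 128 153]
 [160 160 155 140 108  79  70  71  75  81  96 124 151]
 [161 160 158 144 115  85  72  72  78  85 100 130 153]
 [162 161 158 151 130 101  80  76  81  93 115 138 156]
 [161 159 160 156 146 126 108  96 101 114 134 151 158]
 [160 159 160 158 156 147 139 133 136 144 152 160 161]
 [160 160 162 162 161 160 157 157 157 160 163 165 164]
 [162 163 162 164 164 164 164 163 163 165 166 166 166]]
159.2613352374152 217.97393787932882 [0.5235 0.2165 0.062 ] [-0.0199  0.1086]
top2 
 [[173 173 173 173 175 174 173 174 173 175 175 174 175]
 [171 174 174 176 174 171 168 166 168 168 170 172 174]
 [174 176 173 174 171 160 150 143 150 155 161 170 174]
 [174 175 173 171 157 135 118 122 131 136 146 163 171]
 [173 172 171 161 141 108  90  94 107 111 124 146 167]
 [172 171 169 155 122  90  76  79  86  91 106 135 163]
 [171 171 166 149 114  84  73  73  81  86 102 133 162]
 [172 172 169 154 122  92  77  77  82  89 107 139 165]
 [173 173 172 161 138 109  87  79  84  97 122 147 167]
 [170 171 173 167 155 134 113 104 107 122 143 160 171]
 [169 170 171 170 166 157 149 141 145 153 162 170 174]
 [172 171 173 172 173 170 167 166 169 172 173 175 175]
 [173 172 174 173 176 174 175 175 175 176 178 177 178]]
159.22004132231405 218.1284435261708 [0.5231 0.2166 0.062 ] [-0.0202  0.1087]
scene0 
 [[195 187 197 179 214 204 199 206 203]
 [210 205 209 209 208 213 209 202 205]
 [201 200 210 200 180 178 182 177 207]
 [201 203 175 139 125 120 123 123 184]
 [205 201 180 131 131 133 140 149 190]
 [203 205 208 192 184 192 188 195 208]
 [210 206 208 205 207 209 203 175 203]]
209.99221789883268 180.44357976653697 [0.5215 0.2161 0.062 ] [-0.0219  0.1084]
handle [0.527  0.1438 0.088 ] [-0.0223  0.0358]
```

```bash
python3 -m jog '-0.045 -0.011 0.004 0 0 0 0.042; -0.09 -0.022 0.008 0 0 0 0.042; -0.135 -0.033 0.012 0 0 0 0.042; -0.152 -0.037 0.015 0 0 0 0.042; -0.152 -0.037 0.017 0 0 0 0.042'
python3 - <<'E'
from h import *
st(); plan((.4568,-.2555,.063,95))
c=shot("scene","3"); crop(c,270,180,400,330,4,"pics/s3.png")
E
```

```text
t: 6.75
eef_pos: [0.4562, -0.2568, 0.133]
tool_rot: [0.001, 0.677, 0.736, -0.001]
contact_force: [0.8, 0.0, 0.4]
gripper_width: 0.496
t 6.75 p [ 0.4562 -0.2568  0.133 ] F [0.8 0.  0.4] w 42.1 eul [[-0.082, 0.997, 0.0], [0.997, 0.082, -0.002], [-0.002, -0.0, -1.0]]
shift [0.0013 0.0007 0.07  ] rv [-0.    0.09 -0.29]
```

View pics/s3.png

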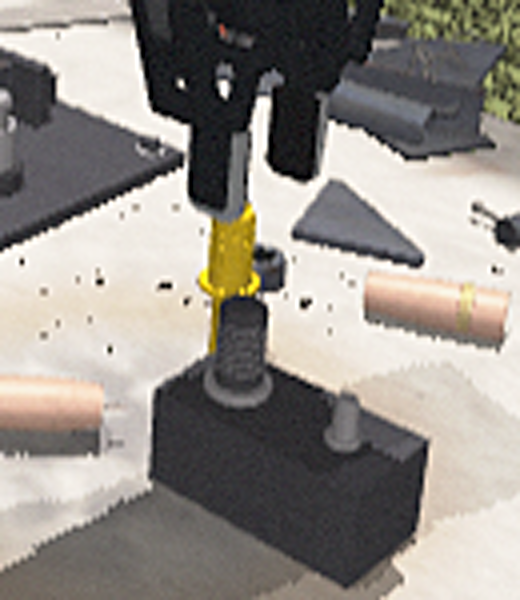

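```bash
python3 -m jog '0.001 0.001 0.03 0 0 0 0.042; 0.001 0.001 0.055 0 0 0 0.042; 0.001 0.001 0.07 0 0 0 0.042; 0.001 0.001 0.078 0 0 0 0.042; 0.001 0.001 0.079 0 0 0 0.042'; python3 -m jog '0 0 0 0 0 0 0.03; 0 0 0 0 0 0 0.01;0 0 0 0 0 0 0.01;0 0 0 0 0 0 0.01' 50;  python3 -c "
from h import *
st()"
```

```text
t: 7.3
eef_pos: [0.458, -0.25, 0.0538]
tool_rot: [-0.001, 0.674, 0.738, 0.0]
contact_force: [0.3, -0.4, 0.4]
gripper_width: 0.493
t: 7.7
eef_pos: [0.4574, -0.2516, 0.0554]
tool_rot: [0.0, 0.675, 0.738, -0.0]
contact_force: [-3.1, 0.7, 6.9]
gripper_width: 0.22
t 7.7 p [ 0.4574 -0.2516  0.0554] F [-3.1  0.7  6.9] w 18.7 eul [[-0.088, 0.996, -0.0], [0.996, 0.088, -0.001], [-0.0, -0.001, -1.0]]
```

```bash
python3 -m jog '0 0 0 0 0 0 0.034; -0.002 0 0 0 0 0 0.034; -0.0035 0 0 0 0 0 0.01; -0.0035 0 0 0 0 0 0.01; -0.0035 0 0 0 0 0 0.01' 50;python3 -m jog '0 0 -0.002 0 0 0 0.01;0 0 -0.015 0 0 0 0.01;0 0 -0.04 0 0 0 0.01;0 0 -0.07 0 0 0 0.01;0 0 -0.1 0 0 0 0.01' 60;  python3 -c "
from h import *
st()
c=shot('scene','4'); crop(c,270,130,400,330,3,'pics/s4.png')"
```

```text
t: 8.2
eef_pos: [0.4577, -0.2555, 0.0548]
tool_rot: [-0.0, 0.675, 0.738, -0.0]
contact_force: [-3.7, 0.5, 6.4]
gripper_width: 0.213
t: 8.7
eef_pos: [0.4582, -0.2547, 0.1561]
tool_rot: [0.0, 0.675, 0.738, 0.0]
contact_force: [0.1, 0.1, -1.2]
gripper_width: 0.215
t 8.7 p [ 0.4582 -0.2547  0.1561] F [ 0.1  0.1 -1.2] w 18.2 eul [[-0.089, 0.996, 0.0], [0.996, 0.089, 0.0], [0.0, 0.0, -1.0]]
```

View pics/s4.png

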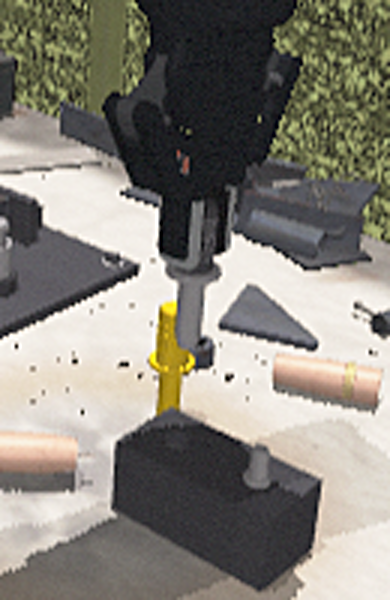

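```bash
python3 -c "
from h import *
plan((.5235,.2165,.15,95))"; python3 -m jog '0.045 0.01 0 0 0 0 0.01;0.09 0.02 0 0 0 0 0.01;0.135 0.03 0 0 0 0 0.01;0.18 0.04 0 0 0 0 0.01;0.225 0.051 0 0 0 0 0.01'; python3 -c "
from h import *
st();plan((.5235,.2165,.15,95))"
```

```text
shift [0.465  0.1041 0.0099] rv [0.39 0.23 0.09]
t: 9.25
eef_pos: [0.4892, -0.0246, 0.1552]
tool_rot: [0.001, 0.675, 0.738, 0.0]
contact_force: [1.2, -1.1, -2.2]
gripper_width: 0.212
t 9.25 p [ 0.4892 -0.0246  0.1552] F [ 1.2 -1.1 -2.2] w 18.1 eul [[-0.088, 0.996, 0.001], [0.996, 0.088, -0.0], [-0.0, 0.001, -1.0]]
shift [0.2371 0.0555 0.0052] rv [0.07 0.02 0.06]
```

```bash
python3 -m jog '0.045 0.01 0 0 0 0 0.01;0.09 0.02 0 0 0 0 0.01;0.135 0.031 0.002 0 0 0 0.01;0.18 0.042 0.004 0 0 0 0.01;0.22 0.0515 0.005 0 0 0 0.01';python3 -m jog '0.013 0.004 0 0 0 0 0.01; 0.013 0.004 0 0 0 0 0.01;0.013 0.004 0 0 0 0 0.01'
python3 - <<'E'
from h import *
st();plan((.5235,.2165,.135,95))
c=shot('scene','5'); crop(c,165,115,325,255,4,'pics/s5.png')
E
```

```text
t: 9.75
eef_pos: [0.5209, 0.2, 0.1501]
tool_rot: [0.0, 0.675, 0.738, 0.001]
contact_force: [0.6, -0.0, -1.4]
gripper_width: 0.215
t: 10.05
eef_pos: [0.5236, 0.2095, 0.1494]
tool_rot: [0.0, 0.675, 0.738, -0.0]
contact_force: [0.6, -0.0, -1.2]
gripper_width: 0.209
t 10.05 p [0.5236 0.2095 0.1494] F [ 0.6 -0.  -1.2] w 17.8 eul [[-0.088, 0.996, -0.0], [0.996, 0.088, -0.001], [-0.001, -0.0, -1.0]]
shift [0.007  0.0005 0.0144] rv [-0.02  0.06  0.05]
```

View pics/s5.png

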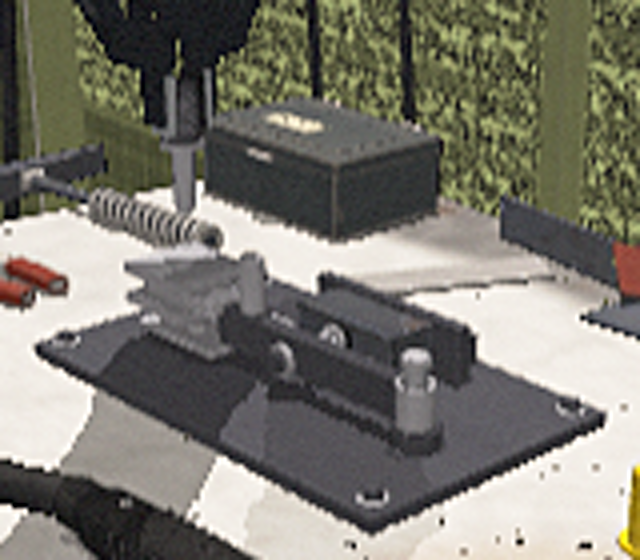

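Run:
```python
from h import *
c=load("scene5.npz"); crop(c,190,125,235,185,10,'pics/s5b.png')
print(proj(c,[[.5236,.2095,.0976],[.5236,.2095,.1396]]))
```

```text
[[211.4274 167.5549]
 [210.597  151.216 ]]
```

View pics/s5b.png

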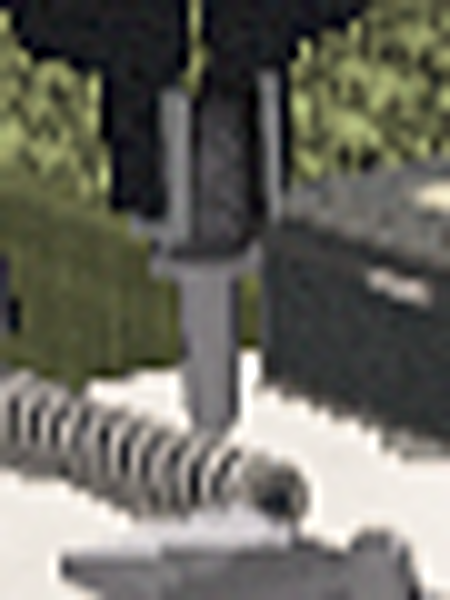

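```bash
python3 -m jog '0.0065 0.0002 0.01 0 0 0 0.01;0.0065 0.0002 0.02 0 0 0 0.01;0.0065 0.0002 0.028 0 0 0 0.01;0.0065 0.0002 0.031 0 0 0 0.01'
python3 - <<'E'
from h import *
st();plan((.5234,.2165,.116,95))
E
```

```text
t: 10.5
eef_pos: [0.5224, 0.2161, 0.1168]
tool_rot: [-0.0, 0.675, 0.738, -0.001]
contact_force: [0.1, 0.3, -2.1]
gripper_width: 0.213
t 10.5 p [0.5224 0.2161 0.1168] F [ 0.1  0.3 -2.1] w 18.1 eul [[-0.088, 0.996, -0.002], [0.996, 0.088, -0.001], [-0.001, -0.002, -1.0]]
shift [0.0003 0.001  0.0008] rv [-0.14  0.06  0.05]
```

```bash
python3 -m jog '0.0003 0.0008 0.002 0 0 0 0.01;0.0003 0.0008 0.004 0 0 0 0.01;0.0003 0.0008 0.005 0 0 0 0.01'; python3 -m jog '0 0 0.0015 0 0 0 0.01;0 0 0.003 0 0 0 0.01'
```

```text
t: 10.8
eef_pos: [0.5242, 0.2175, 0.1134]
tool_rot: [0.0, 0.675, 0.738, 0.0]
contact_force: [-0.1, 0.1, -2.0]
gripper_width: 0.21
t: 11.0
eef_pos: [0.5241, 0.2176, 0.1105]
tool_rot: [0.0, 0.675, 0.738, 0.0]
contact_force: [-0.3, 0.1, -2.4]
gripper_width: 0.214
```

```bash
python3 -m jog '-0.0004 -0.0003 0.0015 0 0 0 0.01;-0.0004 -0.0003 0.003 0 0 0 0.01'; python3 -m jog '0 0 0.0015 0 0 0 0.01;0 0 0.003 0 0 0 0.01'
```

```text
t: 11.2
eef_pos: [0.5237, 0.217, 0.1073]
tool_rot: [0.0, 0.675, 0.738, -0.0]
contact_force: [0.0, -0.3, -2.2]
gripper_width: 0.214
t: 11.4
eef_pos: [0.5237, 0.2171, 0.1043]
tool_rot: [0.0, 0.675, 0.738, -0.0]
contact_force: [-0.2, -0.4, -1.7]
gripper_width: 0.216
```

```bash
python3 -m jog '0 0 0.001 0 0 0 0.01;0 0 0.002 0 0 0 0.01'; python3 -m jog '0 0 0.001 0 0 0 0.01;0 0 0.002 0 0 0 0.01'; python3 -m jog '0 0 0.001 0 0 0 0.01;0 0 0.002 0 0 0 0.01'
```

```text
t: 11.6
eef_pos: [0.5237, 0.2171, 0.1023]
tool_rot: [-0.0, 0.675, 0.738, -0.0]
contact_force: [0.0, 0.1, -0.0]
gripper_width: 0.214
t: 11.8
eef_pos: [0.5234, 0.217, 0.1003]
tool_rot: [-0.0, 0.675, 0.738, -0.0]
contact_force: [-1.3, 0.5, -0.4]
gripper_width: 0.214
t: 12.0
eef_pos: [0.5231, 0.217, 0.0982]
tool_rot: [-0.0, 0.675, 0.738, -0.001]
contact_force: [-2.6, -0.2, -0.8]
gripper_width: 0.213
```

```bash
python3 -m jog '0 0 0.001 0 0 0 0.01;0 0 0.002 0 0 0 0.01'; python3 -m jog '0 0.0005 0.001 0 0 0 0.01;0 0.0005 0.002 0 0 0 0.01'; python3 -m jog '0 0 0.001 0 0 0 0.01;0 0 0.002 0 0 0 0.01'
```

```text
t: 12.2
eef_pos: [0.5232, 0.2169, 0.0961]
tool_rot: [-0.0, 0.675, 0.738, -0.001]
contact_force: [-3.3, -0.6, 0.5]
gripper_width: 0.212
t: 12.4
eef_pos: [0.5238, 0.217, 0.0941]
tool_rot: [-0.0, 0.675, 0.738, -0.0]
contact_force: [-3.3, -1.7, -0.7]
gripper_width: 0.215
t: 12.6
eef_pos: [0.524, 0.217, 0.0922]
tool_rot: [-0.0, 0.675, 0.738, -0.0]
contact_force: [-4.3, -0.5, -0.7]
gripper_width: 0.212
```

```bash
python3 -m jog '0 0 0.001 0 0 0 0.01;0 0 0.002 0 0 0 0.01;0 0 0.003 0 0 0 0.01'; python3 -m jog '0 0 0.001 0 0 0 0.01;0 0 0.002 0 0 0 0.01;0 0 0.003 0 0 0 0.01'; python3 -m jog '0 0 0.001 0 0 0 0.01;0 0 0.002 0 0 0 0.01;0 0 0.003 0 0 0 0.01'
```

```text
t: 12.9
eef_pos: [0.5242, 0.2171, 0.0893]
tool_rot: [-0.0, 0.675, 0.738, -0.0]
contact_force: [-4.9, -0.6, -1.1]
gripper_width: 0.21
t: 13.2
eef_pos: [0.5242, 0.2171, 0.0863]
tool_rot: [0.0, 0.675, 0.738, 0.0]
contact_force: [-4.0, -0.7, -0.7]
gripper_width: 0.216
t: 13.5
eef_pos: [0.5242, 0.2171, 0.0833]
tool_rot: [0.0, 0.675, 0.738, 0.0]
contact_force: [-5.0, -0.1, -0.6]
gripper_width: 0.213
```

```bash
python3 -m jog '0 0 0.0015 0 0 0 0.01;0 0 0.003 0 0 0 0.01;0 0 0.0045 0 0 0 0.01'; python3 -m jog '0 0 0.0015 0 0 0 0.01;0 0 0.003 0 0 0 0.01;0 0 0.0045 0 0 0 0.01'; python3 -m jog '0 0 0.0008 0 0 0 0.01;0 0 0.0016 0 0 0 0.01'
```

```text
t: 13.8
eef_pos: [0.5243, 0.2171, 0.0788]
tool_rot: [0.0, 0.675, 0.738, 0.0]
contact_force: [-2.9, -0.4, -0.5]
gripper_width: 0.212
t: 14.1
eef_pos: [0.5243, 0.2171, 0.0743]
tool_rot: [-0.0, 0.675, 0.738, -0.0]
contact_force: [-4.3, -1.0, -0.2]
gripper_width: 0.213
t: 14.3
eef_pos: [0.5242, 0.2171, 0.0727]
tool_rot: [-0.0, 0.675, 0.738, -0.0]
contact_force: [-4.1, -0.0, -0.7]
gripper_width: 0.212
```

```bash
python3 -m jog '0 0 0.0005 0 0 0 0.01;0 0 0.001 0 0 0 0.01'; python3 -m jog '0 0 0.0005 0 0 0 0.01;0 0 0.001 0 0 0 0.01';python3 -m jog '0 0 0.0005 0 0 0 0.01;0 0 0.001 0 0 0 0.01'
```

```text
t: 14.5
eef_pos: [0.5242, 0.2171, 0.0719]
tool_rot: [0.0, 0.675, 0.738, -0.0]
contact_force: [-5.6, -1.5, 4.7]
gripper_width: 0.213
t: 14.7
eef_pos: [0.5243, 0.2172, 0.0718]
tool_rot: [0.0, 0.675, 0.738, -0.0]
contact_force: [-8.1, -2.9, 13.3]
gripper_width: 0.214
t: 14.9
eef_pos: [0.5243, 0.2172, 0.0717]
tool_rot: [0.001, 0.675, 0.738, -0.0]
contact_force: [-11.4, -5.4, 22.8]
gripper_width: 0.212
```

```bash
python3 -m jog '0 0 -0.0015 0 0 0 0.01;0 0 -0.0015 0 0 0 0.01';  python3 -m jog '0 0 0 0 0 0 0.035;0 0 0 0 0 0 0.045;0 0 -0.02 0 0 0 0.045;0 0 -0.05 0 0 0 0.045;0 0 -0.09 0 0 0 0.045'; python3 -m jog '-0.05 0 -0.09 0 0 0 0.045;-0.1 -0.0 -0.09 0 0 0 0.045;-0.15 0 -0.09 0 0 0 0.045;-0.2 0 -0.09 0 0 0 0.045;-0.25 0 -0.09 0 0 0 0.045'
python3 - <<'E'
from h import *
st()
c=shot('scene','6'); crop(c,165,150,325,255,5,'pics/s6.png')
c=shot('top','6'); crop(c,120,145,300,275,4,'pics/t6.png')
E
```

```text
t: 15.1
eef_pos: [0.5243, 0.2171, 0.0719]
tool_rot: [0.0, 0.675, 0.738, 0.0]
contact_force: [-5.5, -3.4, 6.4]
gripper_width: 0.217
t: 15.6
eef_pos: [0.5244, 0.2167, 0.1613]
tool_rot: [-0.0, 0.675, 0.738, -0.0]
contact_force: [1.2, 0.7, 0.0]
gripper_width: 0.52
t: 16.1
eef_pos: [0.5448, 0.0006, 0.2517]
tool_rot: [0.002, 0.675, 0.738, 0.001]
contact_force: [0.8, 0.1, 0.6]
gripper_width: 0.529
t 16.1 p [0.5448 0.0006 0.2517] F [0.8 0.1 0.6] w 45.0 eul [[-0.088, 0.996, 0.005], [0.996, 0.088, -0.0], [-0.001, 0.005, -1.0]]
```

View pics/s6.png

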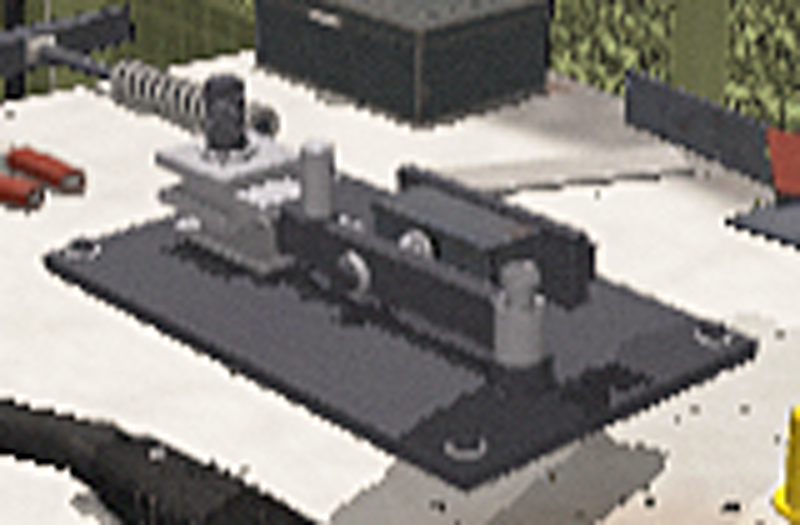

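View pics/t6.png

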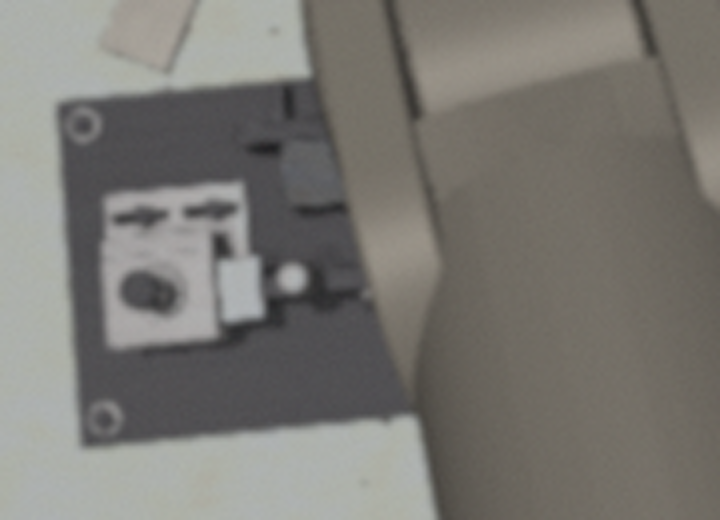

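```bash
python3 -m jog '-0.04 -0.015 -0.02 0 0 0 0.045;-0.09 -0.03 -0.02 0 0 0 0.045;-0.14 -0.05 -0.02 0 0 0 0.045;-0.18 -0.06 -0.02 0 0 0 0.045;-0.18 -0.06 -0.02 0 0 0 0.045'
python3 - <<'E'
from h import *
st()
c=shot('top','7'); crop(c,120,145,300,275,4,'pics/t7.png')
c=shot('scene','7'); crop(c,160,150,410,330,3,'pics/s7.png')
E
```

```text
t: 16.7
eef_pos: [0.498, -0.1904, 0.27]
tool_rot: [0.002, 0.679, 0.734, -0.001]
contact_force: [0.1, -0.1, -0.4]
gripper_width: 0.525
t 16.7 p [ 0.498  -0.1904  0.27  ] F [ 0.1 -0.1 -0.4] w 44.7 eul [[-0.077, 0.997, 0.001], [0.997, 0.077, -0.004], [-0.004, 0.0, -1.0]]
```

View pics/t7.png

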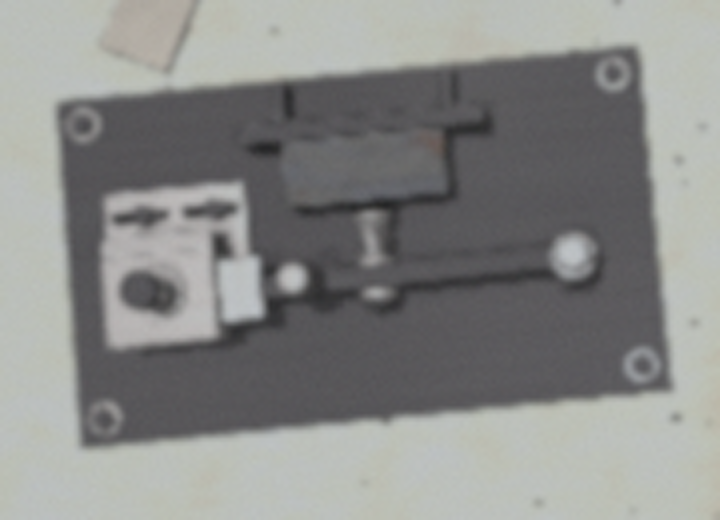

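View pics/s7.png

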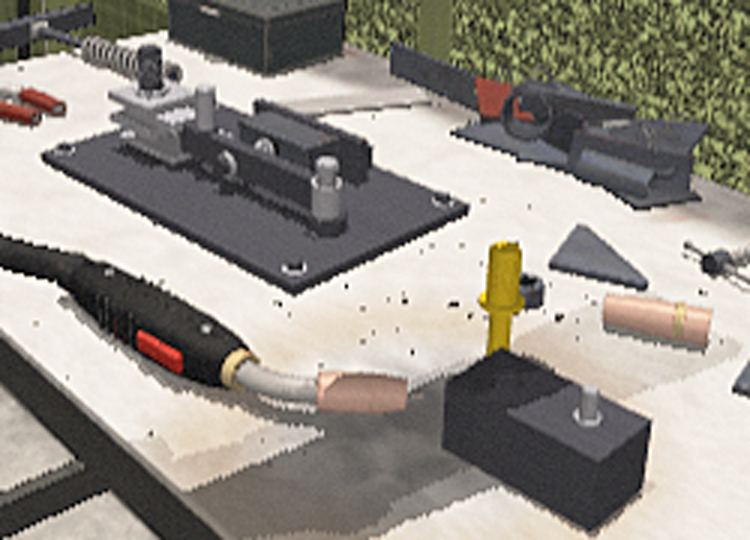

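The top crop shows the tube flush against the fence (crop 365,165), with the pad on it and the gate shut. The pin's flange lies on the fork at crop (155,292). In the scene view the locating pin is still in the block at crop (588,405), and the yellow look-alike at (503,285) hasn't been touched.

```bash
python3 -c "
from station import workorder
print(workorder.hand_in())"
```

```text
the job is handed in; nothing more can be done
None
```

The tube is clamped, the gate pin is seated in the fork, and the job was handed in at about 16.7 s of the 58 s allowed.

- **Gate:** I gripped the handle and swung the gate shut until it met its stop at about 20 N sideways (about 30 N in total), then let go. The tube now lies flush against the back fence with the pad on it.
- **Pin:** I took the dark-knobbed gate pin from the block and fed it down through the upper ear, the eye and the lower ear. The eye pushed sideways on it with about 3–5 N, and it never stuck.
- **Seating:** The flange met the fork at the predicted height (TCP z 0.0718 m). I pressed to about 26 N in total before easing off and letting go, under the 40 N limit.
- **Last checks:** The final pictures show the flange flat on the fork and the gate shut. The locating pin is still in the block and the yellow pin is untouched. The gripper is clear of everything, with contact force near zero. No check failed. The two cameras differed by about 2 mm on the fork hole, so I used the top view, which agreed with where the handle met its stop.

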